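# Re-zero a serviced coffee grinder

## Task

The grinder on the bench has just had its burrs changed. Using the lever on its adjusting collar, gently push the collar clockwise (seen from above) until the burrs touch and it will turn no further, then push the lever back the other way until the collar's pointer stands on the one long mark of the scale, and leave it set there. Only push the lever with the fingers, without gripping it or forcing it against the stop, and leave everything else on the bench as it is.

Things in the scene. Friction and masses are not known exactly. Their poses are not given: they have to be found in the camera images.
- collar (a joint): the adjusting collar, an aluminium ring of 92 mm diameter turning about a vertical axis on top of the grinder. 0 rad = burrs touching (hard stop, clockwise end seen from above); grows counter-clockwise (coarser) to a stop at 2.1 rad; starts at 0.5 to 1.9. No spring: friction of about 0.4 N m (4 to 6 N at the lever grip), stays where left. Over 35 N on it by push or pinch harms it
- axis (a point): point on the collar's vertical axis, at the height of the lever's centre line (about 250 mm above the bench). Above the collar only the open hopper throat stands up, 66 mm diameter, to 38 mm above this point
- grip (a point): centre of the lever's grip, 106.5 mm from the axis. The lever is a level bar sticking straight out of the collar: black grip sleeve 16 mm in diameter, 80 to 133 mm from the axis, on a bare 10 mm steel rod. x axis outward along the lever, z up. The scale plate (radius 87 mm) lies 26 mm below this height. The lever swings over the grinder's front, the robot's side
- pointer (a point): tip of the collar's pointer, a small flat aluminium finger 3.5 mm wide, 71.5 mm from the axis; it turns with the collar, 90 degrees clockwise of the lever (seen from above)
- mark (a point): inner end of the one long mark on the scale plate, 71.5 mm from the axis, where the pointer's tip must stand. A white line 14.5 mm long, 4 mm wide, running outward; six short marks (6 by 2 mm) on each side, 9.3 mm apart. The black plate is clamped at a different angle each time (it does not move): the mark lies 0.75 to 1.35 rad counter-clockwise of the pointer's place at the burr stop
- grinder: the grinder, heavy and fixed: grey steel case 180 mm wide and 250 mm deep, its flat deck 220 mm above the bench (30 mm below the lever's centre line), reaching 95 mm in front of the collar's axis, 90 mm to each side and 155 mm behind. Origin on the bench under the collar's axis; x axis to its back, z up (its front with spout faces about -x)
- hopper: bystander: the grinder's bean hopper stood upside down on its lid beside the grinder, 132 mm diameter, 162 mm tall; origin at the underside's centre
- portafilter: bystander: steel portafilter with black handle, 215 mm long, 50 mm tall, lying on the bench; origin under the middle of its basket, handle along its x
- tamper: bystander: steel tamper, 58 mm diameter, 90 mm tall; origin at the underside's centre
- pitcher: bystander: steel milk pitcher, 84 mm diameter, 105 mm tall; origin at the underside's centre
- screwdriver: bystander: screwdriver lying on the bench between robot and grinder, under 40 mm high
- brush: bystander: cleaning brush lying on the bench between robot and grinder, under 60 mm high
- burr: bystander: worn burr, a dark steel ring of 58 mm diameter, 10 mm high, lying loose on the grinder's deck about 120 mm behind the collar's axis; origin at the underside's centre
- cleaner: bystander: white bottle, 64 mm diameter, 170 mm tall, beside the grinder; origin at the underside's centre

How it is judged:
On the way:
1. the collar is pushed clockwise to its stop, burrs touching (within 0.04 rad) (value of joint collar below 0.04 rad), for 0.1 s.
At the end, for the whole second after the job is handed in: after the burrs have touched, the pointer's tip stands on the long mark (within 4.5 mm, half a division) and the collar is at rest (horizontal distance between pointer and mark below 0.0045 m and velocity of joint collar between -0.02 and 0.02 rad/s).
It fails at once if the lever or collar is forced or gripped hard (more than 35 N) (contact force between the fingers and collar above 35 N).
It fails at once if a loose thing on the bench or the grinder's deck is lifted or shoved away (more than 20 mm) (distance of any of hopper, portafilter, tamper, pitcher, screwdriver, brush, burr, cleaner from where it was at the start of the episode above 0.02 m).
It also fails if it takes over 61 s, if anything falls off the work surface, if the arm or the gripper's body presses on something with over 40 N, if the wrist force passes 120 N, or if a joint passes its speed limit or range.

## Robot

A 6-joint arm with a two-finger parallel gripper is mounted at the origin on the work surface. World frame = base frame: x ahead of the robot, y to its left, z up, the work surface at z = 0. Lengths are in m, angles in rad, forces in N, time in s.
With the tool pointing down it reaches from about 0.3 to 0.775 m from the base axis. Payload 14.6 kg.
Tool frame: the origin (TCP) lies on the centre line of the jaws, within the pads' length; the fingertips stand 19 mm ahead of it and the grasp point (between the pads) is the TCP; z points along the fingers, x is the direction in which the jaws open and shut, and the axes are right-handed (so a half turn about z gives the same grasp; the last joint's range is limited). The gripper opens to 94 mm and grips with 3 to 60 N. Pads are 16 mm wide; open, the fingers measure 119 mm over their backs; the gripper's body (75 mm by 177 mm) begins 78 mm behind the grasp point.
Start: joints at [1.189, 0.3, 1.521, -0, 1.321, -0.067], TCP at [0.17, 0.523, 0.224] pointing down, gripper open.
Joint ranges: [-3.03, 3.03], [-0.79, 2.21], [0.23, 2.52], [-1.04, 4.18], [0, 3.07], [-2.55, 2.55]. Speed limits (rad/s): [2.22, 2.22, 2.57, 3.14, 3.14, 3.14].

## Interface

Orientations are given as [roll, pitch, yaw] about the fixed x, y, z axes, in that order (R = Rz(yaw) Ry(pitch) Rx(roll)).
In Python, from station import ctrl, imaging gives the robot as it stands.
- The arm moves only by the shell command python3 -m handwheel 'ROWS' [OPENING] [FORCE]. ROWS is JSON, a list that holds one entry, the list of rows, each a list of 4 numbers: the shift along the tool's x, y, z in m, then the turn about the tool's z in rad. A call has 1 to 10 rows; each row shifts and turns the pose as measured when the row begins, along the tool's axes as they then stand; what a row does not reach is not made up. A row lasts 1/10 s, in which the tool goes at most 50 mm and 8.59 degrees, less where a joint would pass 70% of its speed; a pose out of reach is approached as far as the arm can. A call is refused whole if a number of a shift passes 0.05 or a number of a turn 0.15, either way. A call with a gripper value outside its range is refused whole. OPENING is the finger opening in m, from 0 to 0.094, set as the call begins (- or left out, the last holds). The fingers move at their own pace and stop on an object; FORCE is the grip in N (left out, the last holds). Time passes only in rows, so rows that do not move let the fingers close. It gives the time, the measured TCP pose, the force and the opening at its end, in the units of the state.
- ctrl.get_obs(): the state, without advancing time (a new reading comes with each control period).
- imaging.camera(name): name is "scene" or "top" or "wrist"; returns the picture (480x640x3 uint8, red, green, blue); there is no depth.
- imaging.camera_model(name): a dict with "camera_matrix" (3x3 intrinsics, pixels), "k1" (the pictures are not rectified: a ray, as slopes to the right and down, at radius r is drawn at 1 + k1 r^2 times it, then the intrinsics apply), "position" and "attitude" of the camera in the world. Camera axes: x right, y up, looking along -z (the intrinsics and any distortion apply to the point x, -y, -z); pixel columns grow to the right and rows downward; lengths in m; the calibration is good to about 2 mm. A picture is of the moment at which its call begins: read the wrist's pose just before it. camera_model takes no time and is no camera call; for the wrist camera it gives the pose at the moment of the call.
- ctrl.hand_in(): hands the job in, once; it reports no verdict.
The state is a dict: "time_s": time; "qpos": joint angles; "joint_vel": joint speeds; "tau": joint torques, N m; "ee_pos": TCP position; "eef_rot": TCP orientation; "force": force on the tool from outside, world axes, zero at the start; "moment": the same for the moment, N m; "grip_width": finger opening in m.
Only numpy, scipy, OpenCV 4.12 (cv2) and the standard library are available. Lean on these libraries where they do the work, as an engineer would, in place of code of your own. Each camera call takes 0.05 s, during which the arm holds its last target. There are 200 camera calls.

## Working session

There is one attempt and no reset: what is moved stays moved. The work goes in short steps, Python scripts to look and compute and a shell command to move; the robot and the scene stay as the last step left them, time stands still between calls to the robot, and variables do not carry over. Pictures are saved under pics/ and viewed, about 8 in all and at most 12, crops included, and the job is handed in when it is done.

```bash
mkdir -p pics; ls
python3 - <<'E'
from station import ctrl, imaging
import cv2
for n in("scene","top"):
    im=imaging.camera(n); cv2.imwrite(f"pics/{n}0.png",im[:,:,::-1]); print(n,imaging.camera_model(n))
print(ctrl.get_obs())
E
```

```text
pics
scene {'camera_matrix': array([[477.75502795,   0.        , 309.35777323],
       [  0.        , 477.75502795, 240.40569   ],
       [  0.        ,   0.        ,   1.        ]]), 'k1': -0.09912925805464104, 'position': array([1.49074287, 0.12136171, 0.75975974]), 'attitude': array([1.02587476, 0.01840894, 1.68486351])}
top {'camera_matrix': array([[513.77533844,   0.        , 315.20035241],
       [  0.        , 513.77533844, 239.09180947],
       [  0.        ,   0.        ,   1.        ]]), 'k1': -0.08085492566860529, 'position': array([0.43827604, 0.00722832, 1.54539504]), 'attitude': array([ 0.08409634, -0.01048484, -1.55551088])}
{'time_s': 0.1, 'qpos': array([ 1.18941104e+00,  3.00412949e-01,  1.52149220e+00,  1.37953313e-05,
        1.32071166e+00, -6.65769948e-02]), 'joint_vel': array([-0.00118836, -0.00330909, -0.0020229 , -0.00099781,  0.00160681,
        0.00121795]), 'tau': array([ 1.50076274e-03, -5.32651305e+01, -3.53279722e+01,  7.08811590e-02,
        2.35972193e-02, -7.40817609e-05]), 'ee_pos': array([0.17020863, 0.5227809 , 0.22395582]), 'eef_rot': array([-3.14151119e+00,  1.02099784e-03,  1.25598465e+00]), 'force': array([-0.34854821,  0.12367684, -0.82568718]), 'moment': array([ 0.00409753, -0.01291102, -0.01069302]), 'grip_width': 0.09415948169071352}
```

View pics/top0.png

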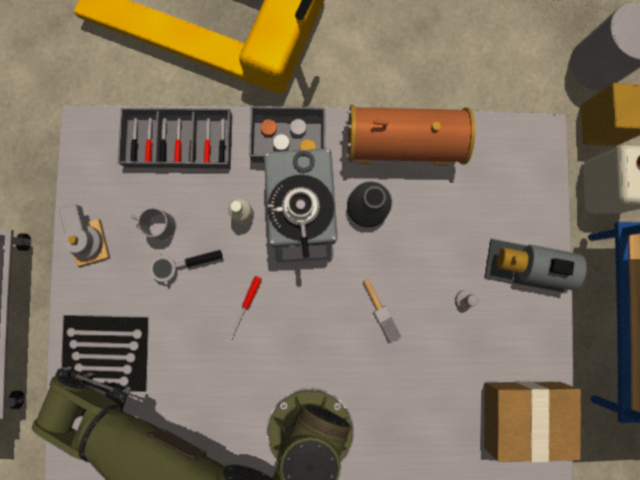

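View pics/scene0.png

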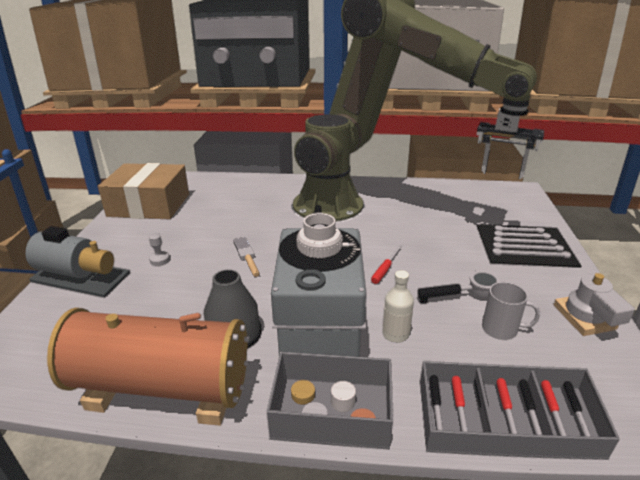

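The top view shows the collar near (300,206), the lever pointing to the robot with its tip near (306,252), and the pointer to the left near (272,209). The scene view confirms that nothing stands in front of the grinder above deck height.

```bash
cat > h.py <<'E'
import numpy as np, cv2
from scipy.spatial.transform import Rotation as R
from station import ctrl, imaging
def cast(m,uv,z):
    K=m["camera_matrix"]; k=m["k1"]
    d=(np.array(uv,float)-K[:2,2])/[K[0,0],K[1,1]]
    s=d.copy()
    for _ in range(20): s=d/(1+k*(s@s))
    v=R.from_euler("xyz",m["attitude"]).apply([s[0],-s[1],-1]); p=np.array(m["position"])
    return p+v*(z-p[2])/v[2]
def project(m,P):
    c=R.from_euler("xyz",m["attitude"]).inv().apply(np.array(P)-m["position"])
    s=np.array([c[0],-c[1]])/-c[2]; s=s*(1+m["k1"]*(s@s)); K=m["camera_matrix"]
    return s*[K[0,0],K[1,1]]+K[:2,2]
E
python3 - <<'E'
from h import *
m=imaging.camera_model("top"); im=cv2.imread("pics/top0.png")
for n,uv,z in [("throat",(301,205),.288),("tip",(306,253),.25),("ptr",(270,209),.23)]: print(n,cast(m,uv,z))
c=im[160:275,255:350]; cv2.imwrite("pics/c1.png",cv2.resize(c,None,fx=5,fy=5,interpolation=cv2.INTER_CUBIC))
E
```

```text
throat [0.62840225 0.0320344  0.288     ]
tip [0.51206683 0.01800147 0.25      ]
ptr [0.62544281 0.11303066 0.23      ]
```

View pics/c1.png

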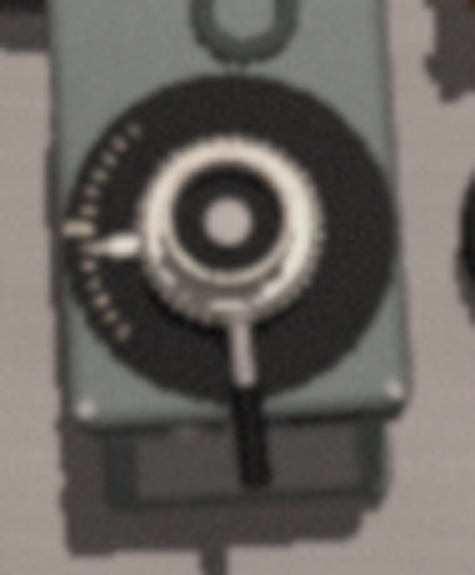

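Crop: the plate is centred near crop (232,238), the throat near (228,220) and the grip near (251,435). The pointer tip is at about (85,246), with the long mark just above it at (78,228), so the pointer is slightly past the mark now. I plan to straddle the grip loosely with open fingers and push along the arc.

```bash
python3 -m handwheel '[[[0,0,-0.04,-0.1],[0,0,-0.04,-0.12],[0,0,-0.04,-0.12],[0,0,0,-0.1]]]' 0.05 5
python3 - <<'E'
from h import *
m=imaging.camera_model("top")
f=lambda u,v:(255+(u+.5)/5-.5,160+(v+.5)/5-.5)
A=cast(m,f(228,220),.288);B=cast(m,f(232,238),.224);G=cast(m,f(251,435),.25);S=cast(m,f(240,325),.25)
M=cast(m,f(78,228),.224);P=cast(m,f(90,246),.228)
print("throat",A,"plate",B)
ax=(A+B)/2
for n,q in (("grip",G),("mark",M),("ptr",P)):
    d=(q-ax)[:2]; print(n,q,np.hypot(*d),np.degrees(np.arctan2(d[1],d[0]))%360)
o=ctrl.get_obs(); y=o["eef_rot"][2]; d=G[:2]-o["ee_pos"][:2]
print(o["ee_pos"],o["eef_rot"],o["qpos"]); print("tool xy",d@[np.cos(y),np.sin(y)],d@[np.sin(y),-np.cos(y)])
E
```

```text
time_s: 0.5
ee_pos: [0.1699, 0.5221, 0.346]
eef_rot: [-3.138, 0.006, 1.71]
force: [0.5, 0.6, -0.2]
grip_width: 0.0653
throat [0.6318626  0.03407322 0.288     ] plate [0.63231495 0.03319386 0.224     ]
grip [0.52821009 0.02130401 0.25      ] 0.10460782906274653 186.76886360235528
mark [0.63625623 0.11322844 0.224     ] 0.07970392770206942 87.00282336866462
ptr [0.62635662 0.10647832 0.228     ] 0.07306995862527652 94.49933158104088
[0.16993503 0.52209962 0.34603363] [-3.13815596  0.00592912  1.71043021] [ 1.18940437e+00  2.41842870e-01  1.31665241e+00  2.93729023e-05
  1.58995043e+00 -5.21015199e-01]
tool xy -0.5457863087442036 0.2850869571186916
```

```bash
python3 -m handwheel '[[[-0.045,0.023,0,0],[-0.045,0.023,0,0],[-0.045,0.023,0,0],[-0.045,0.023,0,0],[-0.045,0.023,0,0],[-0.045,0.023,0,0],[-0.045,0.023,0,0],[-0.045,0.023,0,0],[-0.045,0.023,0,0],[-0.045,0.023,0,0]]]' 0.05 5; python3 -m handwheel '[[[-0.03,0.016,0,0],[-0.03,0.016,0,0],[-0.01,0.008,0,0],[0,0,0,0],[0,0,0,0]]]'
python3 - <<'E'
from h import *
m=imaging.camera_model("wrist"); im=imaging.camera("wrist"); o=ctrl.get_obs()
cv2.imwrite("pics/w1.png",im[:,:,::-1]); print(m,o["qpos"])
y=o["eef_rot"][2]; d=np.array([.5265,.021])-o["ee_pos"][:2]
print("tool xy",d@[np.cos(y),np.sin(y)],d@[np.sin(y),-np.cos(y)])
for P in ([.632,.0336,.25],[.5265,.021,.25]): print(project(m,P))
E
```

```text
time_s: 1.5
ee_pos: [0.4579, 0.1126, 0.3461]
eef_rot: [-3.136, 0.007, 1.724]
force: [0.8, 1.1, 0.5]
grip_width: 0.0503
time_s: 2.0
ee_pos: [0.5109, 0.0425, 0.3442]
eef_rot: [-3.132, 0.007, 1.717]
force: [0.8, 0.7, -0.2]
grip_width: 0.0501
{'camera_matrix': array([[348.93665833,   0.        , 314.13628837],
       [  0.        , 348.93665833, 240.73946795],
       [  0.        ,   0.        ,   1.        ]]), 'k1': 0.007107136567191984, 'position': array([0.44329047, 0.03349364, 0.50517273]), 'attitude': array([-0.23118862,  0.00729976,  1.71807259])} [ 0.01623197  0.15704665  1.42132608 -0.00834968  1.5715624  -1.70169967]
tool xy -0.023862942262895353 0.012337058596318728
[283.28747145 388.48933756]
[284.45919403 266.65261122]
```

View pics/w1.png

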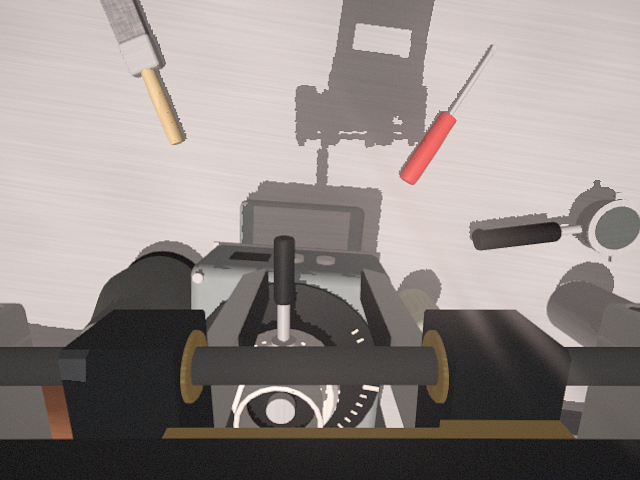

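The wrist view shows the grip from (284,240) to (283,303). Its centre matches the predicted (284,267), and the long mark is at about (371,388). Next I centre over the grip and descend.

```bash
python3 -m handwheel '[[[-0.012,0.006,0,0.02],[-0.012,0.006,0,0],[0,0,0,0]]]'
python3 - <<'E'
from h import *
o=ctrl.get_obs();y=o["eef_rot"][2]; d=np.array([.5265,.021])-o["ee_pos"][:2]
print("tool xy",d@[np.cos(y),np.sin(y)],d@[np.sin(y),-np.cos(y)],o["eef_rot"])
E
```

```text
time_s: 2.35
ee_pos: [0.5262, 0.0213, 0.3451]
eef_rot: [-3.134, 0.008, 1.7]
force: [-0.6, 0.1, 0.6]
grip_width: 0.05
tool xy -0.0003205534575154379 0.00022141058073772485 [-3.13361289  0.00753118  1.699878  ]
```

```bash
python3 -m handwheel '[[[0,0,0.03,0],[0,0,0.03,0],[0,0,0.02,0],[0,0,0.008,0],[0,0,0,0]]]'; python3 -m handwheel '[[[0.006,0,0,0],[0.006,0,0,0.02],[0.006,0,0,0.05],[0.006,0,0,0.055],[0.006,0,0,0.055],[0.006,0,0,0.055]]]'
```

```text
time_s: 2.85
ee_pos: [0.5262, 0.0205, 0.2554]
eef_rot: [-3.136, 0.008, 1.7]
force: [-0.4, 0.3, 0.1]
grip_width: 0.0501
time_s: 3.45
ee_pos: [0.5256, 0.0574, 0.2613]
eef_rot: [3.136, 0.011, 1.456]
force: [0.3, -4.4, -3.7]
grip_width: 0.05
```

```bash
python3 -m handwheel '[[[0.006,0.001,0.003,0.055],[0.006,0.001,0.003,0.055],[0.006,0.001,0,0.055],[0.006,0.001,0,0.055],[0.006,0.001,0,0.055]]]';python3 -m handwheel '[[[0.005,0.001,0,0.045],[0.005,0.001,0,0.045],[0.005,0.001,0,0.045],[0.005,0.001,0,0.045]]]'
```

```text
time_s: 3.95
ee_pos: [0.5382, 0.0859, 0.261]
eef_rot: [3.126, 0.011, 1.168]
force: [-1.6, -4.5, -3.1]
grip_width: 0.0503
time_s: 4.35
ee_pos: [0.5505, 0.1026, 0.2639]
eef_rot: [3.123, 0.011, 0.979]
force: [-3.6, -2.8, -2.4]
grip_width: 0.05
```

```bash
python3 -m handwheel '[[[0.004,0.001,0.004,0.035],[0.004,0.001,0.004,0.035],[0.004,0.001,0.003,0.035]]]';python3 -m handwheel '[[[0.004,0.001,0.002,0.035],[0.004,0.001,0.002,0.035],[0.004,0.001,0.001,0.035]]]'
```

```text
time_s: 4.65
ee_pos: [0.5607, 0.111, 0.2574]
eef_rot: [3.117, 0.008, 0.87]
force: [-3.6, -3.2, 2.9]
grip_width: 0.0499
time_s: 4.95
ee_pos: [0.5711, 0.1186, 0.2564]
eef_rot: [3.114, 0.004, 0.76]
force: [-5.9, -0.8, -2.4]
grip_width: 0.0499
```

```bash
python3 -m handwheel '[[[0.004,0.001,0.001,0.035],[0.004,0.001,0.001,0.035]]]';python3 -m handwheel '[[[0.004,0.001,0.001,0.035],[0.004,0.001,0.001,0.035]]]'
```

```text
time_s: 5.15
ee_pos: [0.5777, 0.1235, 0.2563]
eef_rot: [3.115, 0.003, 0.687]
force: [-5.3, -0.9, 0.3]
grip_width: 0.0501
time_s: 5.35
ee_pos: [0.5848, 0.1278, 0.2564]
eef_rot: [3.115, 0.002, 0.614]
force: [-4.4, -1.2, -0.8]
grip_width: 0.0498
```

```bash
python3 -m handwheel '[[[0.004,0.001,0.001,0.035],[0.004,0.001,0.001,0.035]]]';python3 -m handwheel '[[[0.003,0.0005,0.001,0.028],[0.003,0.0005,0.001,0.028]]]';python3 -m handwheel '[[[0.003,0.0005,0.001,0.028],[0.003,0.0005,0.001,0.028]]]'
```

```text
time_s: 5.55
ee_pos: [0.5919, 0.1313, 0.2564]
eef_rot: [3.115, 0.002, 0.542]
force: [-8.2, -7.7, 0.6]
grip_width: 0.0537
time_s: 5.75
ee_pos: [0.5969, 0.1323, 0.2563]
eef_rot: [3.112, 0.004, 0.483]
force: [-7.1, -10.4, 0.5]
grip_width: 0.0642
time_s: 5.95
ee_pos: [0.602, 0.1326, 0.2562]
eef_rot: [3.108, 0.006, 0.423]
force: [-6.8, -8.8, 0.3]
grip_width: 0.0734
```

The fingers were spread open at about 11 N, twice the friction, with no further lever motion expected, so this looks like the stop. I'll check it in the camera.

Run:
```python
from h import *
im=imaging.camera("top")[:,:,::-1]; cv2.imwrite("pics/top1.png",im)
w=imaging.camera("wrist")[:,:,::-1]; cv2.imwrite("pics/w2.png",w)
print(ctrl.get_obs()["force"])
c=cv2.resize(im[160:275,225:350],None,fx=4,fy=4,interpolation=cv2.INTER_CUBIC)
w=cv2.resize(w,(400,300)); o=np.zeros((460,900,3),np.uint8); o[:,:500]=c; o[:300,500:]=w
cv2.imwrite("pics/c2.png",cv2.resize(o,(800,409)))
```

```text
[-7.06700912 -9.74788     0.41620213]
```

View pics/c2.png

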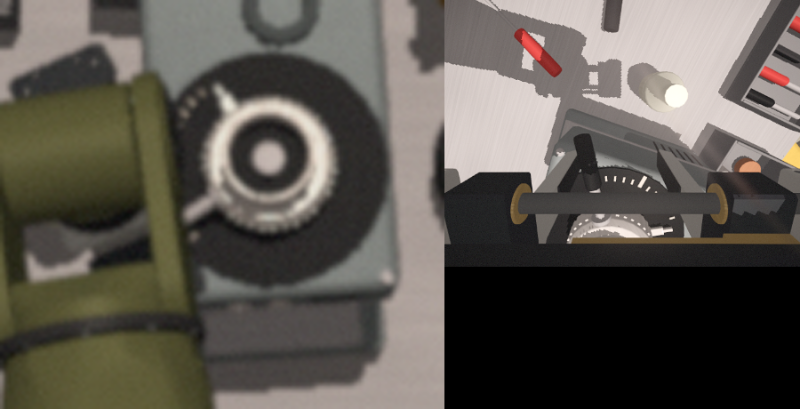

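The picture shows the lever at about 124° against the pushing finger and the pointer at about 34°. That is about 0.93 rad from the mark, inside the stated 0.75–1.35, so the 11 N stall is the burr stop. Now I push back.

```bash
python3 -m handwheel '[[[-0.008,-0.001,0,-0.04],[-0.008,-0.001,0,-0.04],[-0.008,-0.001,0,-0.04],[-0.008,-0.001,0,-0.04]]]';python3 -m handwheel '[[[-0.006,0,0,-0.01],[-0.006,0,0,-0.02],[-0.005,0.001,0.001,-0.045]]]';python3 -m handwheel '[[[-0.005,0.001,0.001,-0.045],[-0.005,0.001,0.001,-0.045],[-0.005,0.001,0.001,-0.045]]]'
```

```text
time_s: 6.45
ee_pos: [0.572, 0.1225, 0.2609]
eef_rot: [3.107, 0.007, 0.589]
force: [-1.0, 0.3, -0.0]
grip_width: 0.0502
time_s: 6.75
ee_pos: [0.5583, 0.1129, 0.2632]
eef_rot: [3.106, 0.005, 0.666]
force: [3.0, 4.0, 2.1]
grip_width: 0.05
time_s: 7.05
ee_pos: [0.5496, 0.1024, 0.263]
eef_rot: [3.105, 0.002, 0.808]
force: [1.7, 5.1, 1.8]
grip_width: 0.05
```

```bash
python3 -m handwheel '[[[-0.006,0.001,0.003,-0.05],[-0.006,0.001,0.003,-0.05],[-0.006,0.001,0.002,-0.05],[-0.006,0.001,0.001,-0.05],[-0.006,0.001,0.001,-0.05],[-0.006,0.001,0.001,-0.05]]]';python3 -m handwheel '[[[-0.006,0.001,0.001,-0.05],[-0.006,0.001,0.001,-0.05],[-0.006,0.001,0.001,-0.05],[-0.006,0.001,0.001,-0.05]]]';python3 - <<'E'
from h import *
w=imaging.camera("wrist")[:,:,::-1]; cv2.imwrite("pics/w3.png",w)
t=imaging.camera("top")[:,:,::-1]; cv2.imwrite("pics/top3.png",t)
a=cv2.resize(w[220:460,200:500],(500,400)); b=cv2.resize(t[170:250,250:310],(300,400),interpolation=cv2.INTER_CUBIC)
cv2.imwrite("pics/c3.png",np.hstack([a,b]))
E
```

```text
time_s: 7.65
ee_pos: [0.5354, 0.0729, 0.2583]
eef_rot: [3.098, -0.002, 1.123]
force: [0.4, 4.8, 3.0]
grip_width: 0.0499
time_s: 8.05
ee_pos: [0.5309, 0.0515, 0.2578]
eef_rot: [3.095, -0.0, 1.333]
force: [0.3, 5.1, 2.1]
grip_width: 0.0502
```

View pics/c3.png

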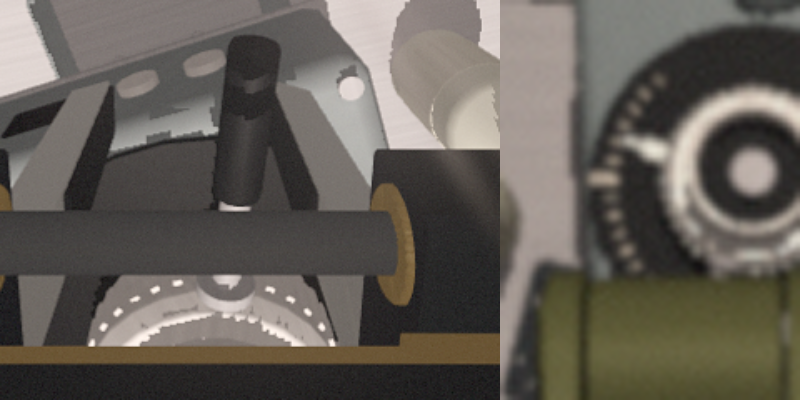

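The wrist view doesn't show the pointer. The top crop shows the pointer tip at crop (623,141), with the long mark at (605,178) still one or two divisions further counter-clockwise.

Run:
```python
from h import *
m=imaging.camera_model("top"); f=lambda u,v:(250+(u-500+.5)/5-.5,170+(v+.5)/5-.5)
ax=np.array([.632,.0336])
for n,p,z in(("mark",(605,178),.224),("tip",(623,141),.228),("mid",(650,151),.228)):
    q=cast(m,f(*p),z)[:2]; d=q-ax; print(n,q,np.hypot(*d),np.degrees(np.arctan2(d[1],d[0])))
```

```text
mark [0.63627277 0.11218988] 0.07870594682745305 86.888006710848
tip [0.65518514 0.10299817] 0.07316868347954217 71.52611235181818
mid [0.65017077 0.08888863] 0.05819801779150176 71.8067423627545
```

```bash
python3 -m handwheel '[[[-0.006,0.001,0.001,-0.05],[-0.006,0.001,0.001,-0.05],[-0.006,0.001,0.001,-0.05],[-0.006,0.001,0.001,-0.05],[0,0,0,0]]]'
cat > look.py <<'E'
import sys
from h import *
t=imaging.camera("top")[:,:,::-1]
m=imaging.camera_model("top"); ax=np.array([.632,.0336])
# unroll the ring at plate height: rows = radius 50..92 mm, cols = angle 60..115 deg
A,Rr=np.meshgrid(np.radians(np.arange(115,60,-.1)),np.arange(.092,.050,-.0002))
P=np.stack([ax[0]+Rr*np.cos(A),ax[1]+Rr*np.sin(A)],-1).reshape(-1,2)
uv=np.array([project(m,[x,y,.225]) for x,y in P[::1]]).astype(np.float32).reshape(*A.shape,2)
u=cv2.remap(t,uv[...,0],uv[...,1],cv2.INTER_CUBIC); g=u.mean(2); ang=np.arange(115,60,-.1)
def cen(r0,r1):
    p=g[int((.092-r1)/.0002):int((.092-r0)/.0002)].mean(0); p=np.clip(p-np.percentile(p,50)-15,0,None)
    n,l=cv2.connectedComponents((p>0).astype(np.uint8)[None])
    return [(round(float((ang*p*(l[0]==i)).sum()/(p*(l[0]==i)).sum()),2),int(p[l[0]==i].max())) for i in range(1,n)]
print("outer 80-85",cen(.080,.085)); print("pointer 56-68",cen(.056,.068)); print("71.5-77",cen(.0715,.077))
cv2.imwrite(sys.argv[1],np.vstack([u,cv2.resize(t[170:250,250:360],(550,400),interpolation=cv2.INTER_CUBIC)]))
E
time python3 look.py pics/l1.png
```

```text
time_s: 8.65
ee_pos: [0.5316, 0.029, 0.2565]
eef_rot: [3.092, 0.006, 1.531]
force: [0.3, -0.1, -0.3]
grip_width: 0.0496
outer 80-85 [(87.1, 84)]
pointer 56-68 [(81.61, 135)]
71.5-77 [(115.0, 0), (101.79, 9), (84.65, 45)]
real	0m12.010s
user	0m11.622s
sys	0m0.196s
```

View pics/l1.png

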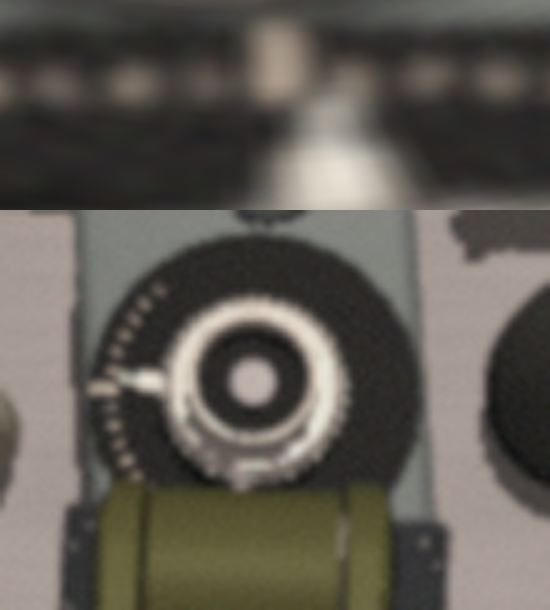

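Unrolled view: the long mark is at 87.1° and the pointer at about 81.7°. It needs about 0.09 rad (10 mm at the grip) more counter-clockwise.

```bash
python3 -m handwheel '[[[-0.004,0.001,0,-0.03],[-0.004,0.001,0,-0.03],[-0.002,0,0,-0.02],[0,0,0,0]]]'; python3 look.py pics/l2.png
```

```text
time_s: 9.1
ee_pos: [0.5329, 0.0209, 0.2566]
eef_rot: [3.094, 0.008, 1.605]
force: [-0.6, 0.8, -1.1]
grip_width: 0.0502
outer 80-85 [(87.09, 86)]
pointer 56-68 [(85.97, 129)]
71.5-77 [(114.98, 1), (101.82, 12), (86.72, 52), (79.8, 9)]
```

Within about 1° (1.4 mm). Next I back off the lever, lift clear and recheck.

```bash
python3 -m handwheel '[[[0.006,0,0,0],[0.008,0,0,0],[0.003,0,0,0],[0,0,-0.01,0],[0,0,-0.03,0],[0,0,-0.04,0],[0,0,-0.04,0],[0,-0.03,0,0],[0,-0.04,0,0],[0,-0.04,0,0]]]'; python3 -m handwheel '[[[0,-0.04,0,0],[0,-0.04,0,0],[0,0,0,0]]]'; python3 look.py pics/l3.png
```

```text
time_s: 10.15
ee_pos: [0.4153, 0.0373, 0.3796]
eef_rot: [3.093, 0.01, 1.601]
force: [-0.3, -0.1, 1.3]
grip_width: 0.0498
time_s: 10.45
ee_pos: [0.3292, 0.0348, 0.3785]
eef_rot: [3.087, 0.011, 1.6]
force: [-0.0, 0.3, -0.3]
grip_width: 0.0497
outer 80-85 [(87.1, 85)]
pointer 56-68 [(85.98, 128)]
71.5-77 [(115.0, 1), (101.81, 11), (86.69, 51), (79.89, 8)]
```

View pics/l3.png

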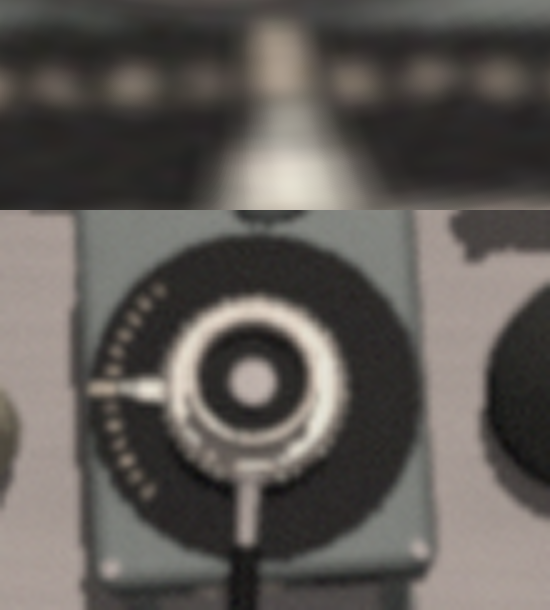

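The pointer tip stands on the long mark and didn't move when the fingers withdrew. Handing in.

```bash
python3 -c "from station import ctrl; print(ctrl.hand_in())"
```

```text
the job is handed in; nothing more can be done
None
```

The collar was pushed clockwise to the burr stop, then pushed back until its pointer stood on the long mark. I then withdrew the arm and handed the job in at about 10.5 s; no verdict was reported.

- **Pushing:** I straddled the lever with the fingers open to 50 mm, so it was only ever pushed, never gripped.
- **Burr stop:** The push stalled at about 12 N (limit 35 N), well above the 4–6 N friction, and the fingers gave way instead of the lever moving on. The top view then put the pointer roughly 0.93 rad clockwise of the long mark, inside the stated 0.75–1.35 rad. I had no direct reading of the collar joint, so the stop rests on these two signs.
- **Final setting:** The last top view put the pointer at 86.0° and the mark at 87.1°, about 1.4 mm apart against the 4.5 mm tolerance. Part of that gap is probably camera parallax. The reading was the same before and after I withdrew the fingers, so the collar stayed put.
- **Rest of the bench:** I felt no contact force other than at the lever. I didn't measure the loose items again at the end.

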